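Clear the tool chest and hold its lid open

TASK

Take the two plywood panels off the lid of the grey tool chest, one at a time, and lay them flat in the open cardboard tray, side by side or one on the other. Then lift the chest's lid to 60 degrees and finish while still holding it there, because it falls shut by itself and I need both hands to reach in. Lay the panels down rather than dropping them, do not open the lid while a panel is not yet in the tray, and leave the glue bottle and tape measure where they stand.

Things in the scene. Friction and masses are not known exactly. Their poses are not given: they have to be found in the camera images.
- chest: grey sheet-metal tool chest, fixed to the bench, 200 (x) x 260 (y) x 80 mm high without its lid; origin at the centre of its underside; its x axis points from the handle side to the hinge side, z up. The lid on it is 8 mm thick, so the closed lid's flat top is 88 mm above the bench and about 204 x 266 mm.
- lid (a joint): angle of the chest lid about its hinge, rad: 0 = closed, grows as the handle side rises, stops at 1.4; 60 degrees = 1.047. The hinge is nearly free and the lid (0.5 kg) falls shut from every angle.
- lid_handle (a point): middle of the steel bar handle on top of the lid: a straight round bar 10 mm thick, 98 mm of it straight, parallel to the chest's y axis, on two posts; the bar's axis is 34 mm above the lid's flat top (122 mm above the bench when closed) and 178 mm from the hinge line, 26 mm from the lid's front edge. The axes turn with the lid: x towards the hinge, z out of the lid's top.
- lid_hinge (a point): middle of the hinge line, at the chest's far upper edge, 80 mm above the bench; the hinge line is parallel to the chest's y axis. The bar's axis lies 42 mm above the hinge line when closed.
- panel_top: the upper of two equal plywood panels stacked on the closed lid, 60 (x) x 160 (y) x 18 mm thick, about 0.12 kg; origin at the centre of its underside, y along its length, z up
- panel_low: the lower of the two plywood panels, the same size, lying on the lid; origin at the centre of its underside, y along its length, z up
- tray: open kraft cardboard tray, fixed to the bench, 210 x 210 mm, left of the chest; floor 3 mm thick, walls 3 mm thick and 48 mm high, but the wall at -x is 23 mm high; origin at the centre of its underside, z up
- glue_bottle: white glue bottle with an orange tip, 53 mm wide, 153 mm high, loose, standing just behind the tray, beside the white carton (a like one farther left is part of the room): leave it alone; origin at the centre of its underside
- tape_measure: yellow tape measure, 60 x 68 x 40 mm, loose, lying right of the chest: leave it alone; origin at the centre of its underside. Over it hangs the beam of a large radial-arm saw, 0.34 to 0.45 m above the bench, from its front end at about x 0.42, y -0.45 m slanting back to x 1.1, y -0.05 m: pass in front of it.

How it is judged (in metres and radians):
On the way, in this order (a step that is already met when the one before it is completed fails the run):
1. one panel lies flat in the tray, released (((horizontal distance between panel_top and tray below 0.09 m and z of panel_top in the frame of tray below 0.045 m and angle between the z axis of panel_top and the z axis of tray, either way round below 0.1 rad and contact force between the fingers and panel_top below 0.1 N and linear speed of panel_top below 0.02 m/s) or (horizontal distance between panel_low and tray below 0.09 m and z of panel_low in the frame of tray below 0.045 m and angle between the z axis of panel_low and the z axis of tray, either way round below 0.1 rad and contact force between the fingers and panel_low below 0.1 N and linear speed of panel_low below 0.02 m/s))), for 0.2 s.
2. both panels lie flat in the tray, released, with the lid still shut (horizontal distance between each of panel_top, panel_low and tray below 0.09 m and z of each of panel_top, panel_low in the frame of tray below 0.045 m and angle between the z axis of each of panel_top, panel_low and the z axis of tray, either way round below 0.1 rad and contact force between the fingers and panel_top below 0.1 N and linear speed of each of panel_top, panel_low below 0.02 m/s and contact force between the fingers and panel_low below 0.1 N and value of joint lid below 0.1 rad), for 0.2 s.
At the end, for the whole second after the job is handed in: The lid stands still at 60 degrees, give or take 8, held by the gripper's fingers (more than 0.5 N on the lid), and both panels lie flat (within 0.1 rad) inside the tray, their centres within 90 mm of its centre, untouched by the fingers (value of joint lid between 0.907 and 1.187 rad and velocity of joint lid between -0.05 and 0.05 rad/s and contact force between the fingers and lid above 0.5 N and horizontal distance between each of panel_top, panel_low and tray below 0.09 m and z of each of panel_top, panel_low in the frame of tray below 0.045 m and angle between the z axis of each of panel_top, panel_low and the z axis of tray, either way round below 0.1 rad and contact force between each of lid, the fingers and panel_top below 0.1 N and contact force between each of lid, the fingers and panel_low below 0.1 N); the arm keeps its last pose, push and grip.
It fails at once if the lid was opened (over 0.12 rad) while a panel was not yet in the tray (value of joint lid above 0.12 rad and (not (horizontal distance between panel_top and tray below 0.09 m and z of panel_top in the frame of tray below 0.045 m) or not (horizontal distance between panel_low and tray below 0.09 m and z of panel_low in the frame of tray below 0.045 m))).
It fails at once if a panel was dropped into the tray from a height (its underside over 65 mm above the bench) ((horizontal distance between panel_top and tray below 0.12 m and height (world z) of panel_top above 0.065 m and contact force between the fingers and panel_top below 0.01 N) or (horizontal distance between panel_low and tray below 0.12 m and height (world z) of panel_low above 0.065 m and contact force between the fingers and panel_low below 0.01 N)).
It fails at once if the glue bottle was moved by more than 30 mm (distance of glue_bottle from where it was at the start of the episode above 0.03 m).
It fails at once if the tape measure was moved by more than 30 mm (distance of tape_measure from where it was at the start of the episode above 0.03 m).
It also fails if it takes over 69 s, if anything falls off the work surface, if the arm or the gripper's body presses on something with over 40 N, if the wrist force passes 120 N, or if a joint passes its speed limit or range.

ROBOT

A 6-joint arm with a two-finger parallel gripper is mounted at the origin on a cart in front of the work surface, level with it; the furniture and walls round the work are solid. World frame = base frame: x ahead of the robot, y to its left, z up, the work surface at z = 0. Lengths are in mm, angles in degrees, forces in N, time in s.
With the tool pointing down it reaches from about 350 to 850 mm from the base axis. Payload 8.1 kg.
Tool frame: the origin (TCP) lies at the very end of the fingers, on their centre line; the grasp point (between the pads) lies 19 mm behind it (r.grasp_offset is the distance from the TCP to the grasp point, in mm); z points along the fingers, y is the line along which they close (so a half turn about z gives the same grasp; the last joint's range is limited). The gripper opens to 85 mm and grips with 20 to 120 N. Pads are 22 mm wide; open, the fingers measure 114 mm over their backs; the gripper's body (76 mm by 85 mm) begins 54 mm behind the grasp point. The pads swing forward as they close: fully open they stand 13 mm farther back than shut.
Start: joints at [60.825, 7.471, 85.268, -0, 87.261, -4.893], TCP at [246.716, 546.934, 231.292] pointing down, gripper open.
Joint ranges: [-169.43, 169.43], [-51.17, 129.36], [1.28, 143.12], [-76.62, 256.62], [0, 156.53], [-152.29, 152.29]. Speed limits (degrees/s): [136.94, 136.94, 159.86, 180, 180, 180].

INTERFACE

Orientations are given as [roll, pitch, yaw] about the fixed x, y, z axes, in that order (R = Rz(yaw) Ry(pitch) Rx(roll)).
In Python, from bench import r gives the robot as it stands.
- The arm moves only by the tool carry_out, never from a script. Its argument "commands" is a list of rows, each an object with "jaw": the finger opening in m, from 0 to 0.0854; "translation": the shift along the tool's x, y, z in m, a list of three; "spin": the turn about the tool's z in rad. A call has exactly 8 rows; each row shifts and turns the commanded pose from where the row before left it, along the tool's axes as they then stand; what a row does not reach is not made up. A row lasts 1/12 s, in which the tool goes at most 41.7 mm and 7.16 degrees, less where a joint would pass 70% of its speed; a pose out of reach is approached as far as the arm can. A call is refused whole if a number of a shift passes 0.0417 or a number of a turn 0.125, either way. A call with a gripper value outside its range is refused whole. The fingers move at their own pace and stop on an object; "squeeze" is the grip in N (left out, the last holds). Time passes only in rows, so rows that do not move let the fingers close, or fill a call up. It gives the time, the measured TCP pose, the force, the opening and the grip force at its end, in the units of the state.
- r.sense(): the state, without advancing time (a new reading comes with each control period).
- r.snapshot(name): name is "scene" or "top" or "wrist"; returns a dict with "pixels" (400x640x3 uint8, blue, green, red), "K" (3x3 intrinsics, pixels), "extrinsics" (4x4, takes a point from camera to world coordinates). Camera axes: x right, y down, z forward; pixel columns grow to the right and rows downward; lengths in mm; the calibration is good to about 2 mm. A picture is of the moment at which its call begins. There is no depth.
- r.hand_in(): hands the job in; it is judged then, once.
Trained networks look in a picture, given as the dict that the camera call returned (one of the last four; its "shot" number tells which), for a name from the list of things; names that differ only in an ending like _2 or _b are one class to them, and where a whole thing is asked for, a point or a joint stands for the part that bears it (a point fixed in the world has none). Each returns a list of dicts, best first, with "score" (0 to 1); they miss things now and then, are a little off and sometimes report something else, mostly with a low value. They report only what shows in the picture. A call takes as long as a camera call.
- r.spot_in(picture, target): "xy" ([column, row] in pixels, amid what is visible of it).
- r.regions_of(picture, target): "pixels" (400x640 bool, what is visible of it) and "xy" ([column, row] in pixels, amid what is visible of it).
- r.landmark_of(picture, target): "xy" ([column, row] in pixels: a listed point, or the origin of a listed thing).
The state is a dict: "time": time; "joint_pos": joint angles; "qd": joint speeds; "joint_efforts": joint torques, N m; "tool_pos": TCP position; "tcp_rot": TCP orientation; "ft_force": force on the tool from outside, world axes, zero at the start; "wrist_torque": the same for the moment, N m; "finger_gap": finger opening in mm; "grip_force": force on a finger pad.
Only numpy, scipy, OpenCV 4.12 (cv2) and the standard library are available. Lean on these libraries where they do the work, as an engineer would, in place of code of your own. Each camera call takes 0.05 s, during which the arm holds its last target. There are 200 camera calls.

## Working session

There is one attempt and no reset: what is moved stays moved. The work goes in short steps, Python scripts to look and compute and a tool call to move; the robot and the scene stay as the last step left them, time stands still between calls to the robot, and variables do not carry over. Pictures are saved under pics/ and viewed, at most 10 in all, crops included, and the job is handed in when it is done.

Besides the shell and the picture viewer there is one more tool, called after "Request:" by a JSON object that holds its "op" and its "data", one argument or row to a line. carry_out: Moves the arm, as the interface text tells. Its arguments: {"type":"object","properties":{"commands":{"type":"array","items":{"type":"object","properties":{"jaw":{"type":"number"},"translation":{"type":"array","items":{"type":"number"}},"spin":{"type":"number"}}}},"squeeze":{"type":"number"}},"required":["commands"]}

```bash
mkdir -p pics
cat > h.py <<'E'
import numpy as np, cv2
from bench import r
def ray(p,uv):
    K=np.array(p["K"]);T=np.array(p["extrinsics"])
    d=T[:3,:3]@np.linalg.inv(K)@np.array([uv[0],uv[1],1.]);return T[:3,3],d
def onz(p,uv,z):
    o,d=ray(p,uv);return (o+d*(z-o[2])/d[2]).round(1)
E
python3 - <<'E'
from h import *
s=r.sense();print(s["time"],s["tool_pos"],s["tcp_rot"],s["finger_gap"],r.grasp_offset)
Z=dict(panel_top=106,panel_low=88,tray=0,glue_bottle=0,tape_measure=0,lid_handle=122,chest=0,lid_hinge=80)
for n in ("top","scene"):
    p=r.snapshot(n);cv2.imwrite(f"pics/{n}0.png",p["pixels"])
    print(n,np.array(p["extrinsics"])[:3,3].round(0))
    for k,z in Z.items():
        for d in r.landmark_of(p,k)[:2]: print(n,k,round(d["score"],2),np.round(d["xy"],1),onz(p,d["xy"],z))
    for k,z in (("panel_top",124),("panel_low",100),("tray",48)):
        for d in r.regions_of(p,k)[:1]:
            c=max(cv2.findContours(d["pixels"].astype(np.uint8),0,2)[0],key=cv2.contourArea).reshape(-1,2)
            w=np.array([onz(p,q,z)[:2] for q in c],np.float32)
            print(' region',k,cv2.minAreaRect(w),cv2.boxPoints(cv2.minAreaRect(w)).round(0).tolist())
E
```

```text
0.0 [246.40788549 546.45178265 230.23632011] [-1.79892776e+02 -1.08858563e-02  1.55718566e+02] 85.44591762386789 18.700000000000003
top [ 310.   42. 1353.]
top panel_top 0.63 [341.9 207. ] [557.3 -33.3 106. ]
top panel_top 0.52 [338.5 204.2] [566.7 -22.2 106. ]
top panel_low 0.65 [336.1 202.6] [575.9 -15.2  88. ]
top tray 0.79 [233.3 245. ] [442.6 342.4   0. ]
top glue_bottle 0.7 [194.6 191.8] [634.2 490.8   0. ]
top tape_measure 0.93 [437. 218.] [ 538.4 -376.6    0. ]
top lid_handle 0.55 [340.1 231.9] [472.7 -25.5 122. ]
top chest 0.64 [340.5 218.4] [537.  -34.2   0. ]
top lid_hinge 0.71 [341.2 184.7] [639.8 -33.4  80. ]
 region panel_top ((573.7999877929688, -36.349998474121094), (163.5, 66.5999755859375), 90.0) [[540.0, -118.0], [607.0, -118.0], [607.0, 45.0], [540.0, 45.0]]
 region panel_low ((575.5499267578125, 52.09999465942383), (61.09996795654297, 13.399995803833008), 0.0) [[545.0, 59.0], [545.0, 45.0], [606.0, 45.0], [606.0, 59.0]]
 region tray ((452.800537109375, 343.6046142578125), (218.38992309570312, 208.9632568359375), 88.10858154296875) [[345.0, 238.0], [554.0, 231.0],
[... 504 characters left out ...]
 ]
scene chest 0.93 [334.8 232.1] [552.  -23.6   0. ]
scene chest 0.44 [242.  146.3] [644.5 492.3  -0. ]
scene lid_hinge 0.77 [359.5 203.1] [639.8 -49.3  80. ]
 region panel_top ((573.1762084960938, -36.75628662109375), (169.57070922851562, 73.95481872558594), 88.40892028808594) [[534.0, -120.0], [608.0, -123.0], [612.0, 47.0], [539.0, 49.0]]
 region panel_low ((545.8182373046875, -20.0885009765625), (165.4498748779297, 18.957988739013672), 86.24256134033203) [[531.0, -102.0], [550.0, -103.0], [561.0, 62.0], [542.0, 63.0]]
 region tray ((443.8869323730469, 331.92572021484375), (244.27618408203125, 224.0390625), 85.917236328125) [[323.0, 218.0], [547.0, 202.0], [564.0, 446.0], [341.0, 462.0]]
```

Run:
```python
import cv2
a=cv2.imread('pics/top0.png')[120:320,150:470];b=cv2.imread('pics/scene0.png')[90:340,150:500]
a=cv2.resize(a,(800,500));b=cv2.resize(b,(800,571),interpolation=2)
cv2.imwrite('pics/a.png',a);cv2.imwrite('pics/b.png',b)
```

```text
(no output)
```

View pics/a.png

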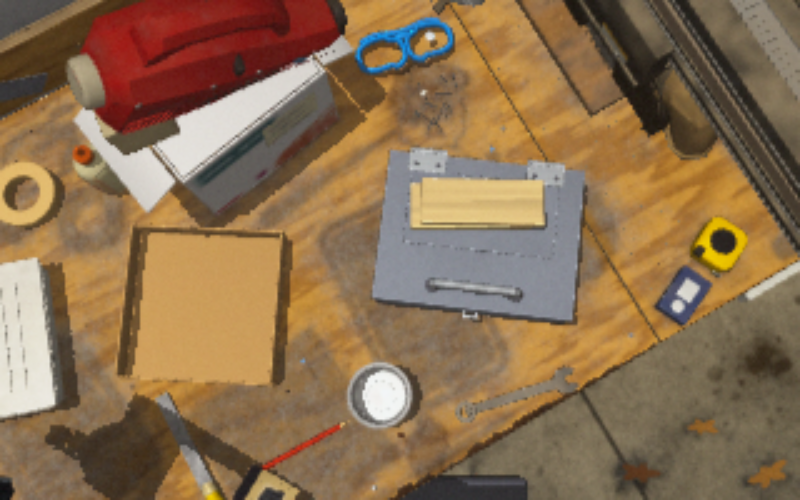

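View pics/b.png

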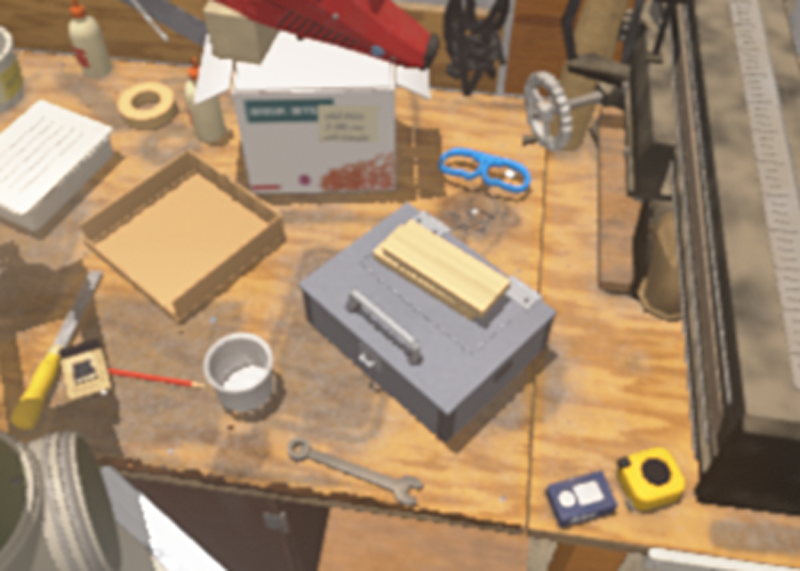

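The top view shows the chest at crop px (480,235), turned by about -5°. The panels sit near its hinge, and the lower one sticks out about 13 mm on the left. The tray is at (205,305), with the bottle behind it at (95,165). In the scene view the handle bar runs from (352,300) to (418,352), in front of the panels. Next I'll move over the chest for a wrist view.

Request:
{"op": "carry_out", "data": {
  "commands": [
    {"translation": [-0.029,-0.026,-0.004],"jaw": 0.085},
    {"translation": [-0.029,-0.026,-0.004],"jaw": 0.085},
    {"translation": [-0.029,-0.026,-0.004],"jaw": 0.085},
    {"translation": [-0.029,-0.026,-0.004],"jaw": 0.085},
    {"translation": [-0.029,-0.026,-0.004],"jaw": 0.085},
    {"translation": [-0.029,-0.026,-0.004],"jaw": 0.085},
    {"translation": [-0.029,-0.026,-0.004],"jaw": 0.085},
    {"translation": [-0.029,-0.026,-0.004],"jaw": 0.085}
  ]
}}

```text
invalid input
```

Request:
{"op": "carry_out", "data": {
  "commands": [
    {"translation": [-0.029,-0.026,-0.004],"jaw": 0.085},
    {"translation": [-0.029,-0.026,-0.004],"jaw": 0.085},
    {"translation": [-0.029,-0.026,-0.004],"jaw": 0.085},
    {"translation": [-0.029,-0.026,-0.004],"jaw": 0.085},
    {"translation": [-0.029,-0.026,-0.004],"jaw": 0.085},
    {"translation": [-0.029,-0.026,-0.004],"jaw": 0.085},
    {"translation": [-0.029,-0.026,-0.004],"jaw": 0.085},
    {"translation": [-0.029,-0.026,-0.004],"jaw": 0.085}
  ]
}}

```text
invalid input
```

Request:
{"op": "carry_out", "data": {
  "commands": [
    {"spin": 0.12,"jaw": 0.085},
    {"spin": 0.12,"jaw": 0.085},
    {"spin": 0.12,"jaw": 0.085},
    {"spin": 0.12,"jaw": 0.085},
    {"spin": 0.12,"jaw": 0.085},
    {"spin": 0.12,"jaw": 0.085},
    {"spin": 0.12,"jaw": 0.085},
    {"spin": 0.12,"jaw": 0.085}
  ]
}}

```text
invalid input
```

Request:
{"op": "carry_out", "data": {
  "commands": [
    {"spin": 0.11,"jaw": 0.085},
    {"spin": 0.11,"jaw": 0.085},
    {"jaw": 0.085},
    {"jaw": 0.085},
    {"jaw": 0.085},
    {"jaw": 0.085},
    {"jaw": 0.085},
    {"jaw": 0.085}
  ]
}}

```text
invalid input
```

Request:
{"op": "carry_out", "data": {
  "commands": [
    {"translation": [-0.029,-0.026,-0.004],"spin": 0,"jaw": 0.085},
    {"translation": [-0.029,-0.026,-0.004],"spin": 0,"jaw": 0.085},
    {"translation": [-0.029,-0.026,-0.004],"spin": 0,"jaw": 0.085},
    {"translation": [-0.029,-0.026,-0.004],"spin": 0,"jaw": 0.085},
    {"translation": [-0.029,-0.026,-0.004],"spin": 0,"jaw": 0.085},
    {"translation": [-0.029,-0.026,-0.004],"spin": 0,"jaw": 0.085},
    {"translation": [-0.029,-0.026,-0.004],"spin": 0,"jaw": 0.085},
    {"translation": [-0.029,-0.026,-0.004],"spin": 0,"jaw": 0.085}
  ]
}}

```text
time: 1.87
tool_pos: [373.0, 260.2, 263.7]
tcp_rot: [180.0, 0.0, 155.7]
ft_force: [0.1, -0.6, -1.2]
finger_gap: 85.2
grip_force: 0.0
```

Request:
{"op": "carry_out", "data": {
  "commands": [
    {"translation": [-0.029,-0.026,-0.004],"spin": 0,"jaw": 0.085},
    {"translation": [-0.029,-0.026,-0.004],"spin": 0,"jaw": 0.085},
    {"translation": [-0.029,-0.026,-0.004],"spin": 0,"jaw": 0.085},
    {"translation": [-0.029,-0.026,-0.004],"spin": 0,"jaw": 0.085},
    {"translation": [-0.029,-0.026,-0.004],"spin": 0,"jaw": 0.085},
    {"translation": [-0.029,-0.026,-0.004],"spin": 0,"jaw": 0.085},
    {"translation": [-0.029,-0.026,-0.004],"spin": 0,"jaw": 0.085},
    {"translation": [-0.029,-0.026,-0.004],"spin": 0,"jaw": 0.085}
  ]
}}

```text
time: 2.53
tool_pos: [499.0, -25.1, 295.8]
tcp_rot: [180.0, 0.0, 155.7]
ft_force: [1.0, 0.1, 0.2]
finger_gap: 85.1
grip_force: 0.0
```

Request:
{"op": "carry_out", "data": {
  "commands": [
    {"translation": [0,0,0],"spin": 0.12,"jaw": 0.085},
    {"translation": [0,0,0],"spin": 0.12,"jaw": 0.085},
    {"translation": [0,0,0],"spin": 0.12,"jaw": 0.085},
    {"translation": [0,0,0],"spin": 0.12,"jaw": 0.085},
    {"translation": [0,0,0],"spin": 0.12,"jaw": 0.085},
    {"translation": [0,0,0],"spin": 0.12,"jaw": 0.085},
    {"translation": [0,0,0],"spin": 0.12,"jaw": 0.085},
    {"translation": [0,0,0],"spin": 0.12,"jaw": 0.085}
  ]
}}

```text
time: 3.2
tool_pos: [498.6, -23.1, 295.4]
tcp_rot: [180.0, 0.0, 100.4]
ft_force: [-0.1, 0.2, 0.3]
finger_gap: 84.9
grip_force: 0.0
```

Request:
{"op": "carry_out", "data": {
  "commands": [
    {"translation": [0,0,0],"spin": 0.11,"jaw": 0.085},
    {"translation": [0,0,0],"spin": 0.11,"jaw": 0.085},
    {"translation": [0,0,0],"spin": 0,"jaw": 0.085},
    {"translation": [0,0,0],"spin": 0,"jaw": 0.085},
    {"translation": [0,0,0],"spin": 0,"jaw": 0.085},
    {"translation": [0,0,0],"spin": 0,"jaw": 0.085},
    {"translation": [0,0,0],"spin": 0,"jaw": 0.085},
    {"translation": [0,0,0],"spin": 0,"jaw": 0.085}
  ]
}}

```text
time: 3.87
tool_pos: [498.6, -23.1, 295.3]
tcp_rot: [180.0, 0.0, 88.2]
ft_force: [0.7, 0.2, -0.1]
finger_gap: 84.8
grip_force: 0.0
```

Run:
```python
from h import *
s=r.sense();print(s["time"],s["tool_pos"],s["tcp_rot"],s["joint_pos"])
p=r.snapshot("wrist");cv2.imwrite("pics/w0.png",p["pixels"]);print(np.array(p["extrinsics"])[:3].round(2))
np.savez('w0.npz',K=p["K"],extrinsics=p["extrinsics"])
for k,z in dict(panel_top=106,panel_low=88,lid_handle=122,lid_hinge=80).items():
    for d in r.landmark_of(p,k)[:1]: print(k,round(d["score"],2),np.round(d["xy"],1),onz(p,d["xy"],z))
for k,z in (("panel_top",124),("panel_low",106),("chest",88)):
    for d in r.regions_of(p,k)[:1]:
        c=max(cv2.findContours(d["pixels"].astype(np.uint8),0,2)[0],key=cv2.contourArea).reshape(-1,2)
        w=np.array([onz(p,q,z)[:2] for q in c],np.float32)
        print(' region',k,d["score"],cv2.minAreaRect(w),cv2.boxPoints(cv2.minAreaRect(w)).round(0).tolist())
```

```text
3.8667 [498.5960199  -23.07023247 295.31405067] [1.79998171e+02 6.29104305e-05 8.81718138e+01] [-8.53699657e+00 -9.33815786e+00  9.52710003e+01  1.51554621e-04
  9.40653339e+01 -6.70879958e+00]
[[ 1.0000e+00 -3.0000e-02 -1.0000e-02  5.0165e+02]
 [-3.0000e-02 -9.5000e-01 -3.1000e-01  5.6190e+01]
 [ 0.0000e+00  3.1000e-01 -9.5000e-01  4.3720e+02]]
panel_top 0.76 [402.8 181.3] [578.8 -35.2 106. ]
lid_handle 0.6 [285.  177.8] [464.9 -23.8 122. ]
lid_hinge 0.72 [452.6 183.1] [638. -46.  80.]
 region panel_top 0.63 ((576.4929809570312, -33.28746032714844), (159.1943359375, 62.252872467041016), 88.89250183105469) [[544.0, -112.0], [606.0, -113.0], [609.0, 46.0], [547.0, 47.0]]
 region panel_low 0.64 ((574.4840087890625, -16.455001831054688), (153.26710510253906, 61.0977783203125), 89.40933990478516) [[543.0, -93.0], [604.0, -93.0], [606.0, 60.0], [545.0, 60.0]]
 region chest 0.7 ((542.08837890625, -31.1182861328125), (264.89404296875, 213.5992889404297), 83.3989028930664) [[421.0, -150.0], [633.0, -175.0], [663.0, 88.0], [451.0, 113.0]]
```

View pics/w0.png

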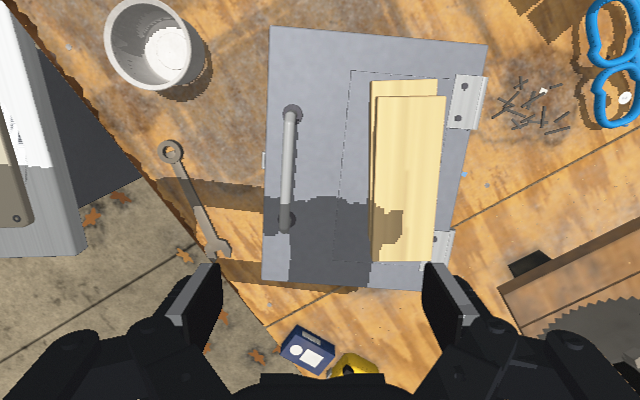

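The wrist view shows the top panel spanning px (378,96) to (440,261) and the low panel peeking out at (405,86). The handle bar is at x≈288, rows 112–222. I'll go down on the top panel.

Request:
{"op": "carry_out", "data": {
  "commands": [
    {"translation": [-0.002,0.0196,0.02],"spin": 0,"jaw": 0.085},
    {"translation": [-0.002,0.0196,0.02],"spin": 0,"jaw": 0.085},
    {"translation": [-0.002,0.0196,0.02],"spin": 0,"jaw": 0.085},
    {"translation": [-0.002,0.0196,0.02],"spin": 0,"jaw": 0.085},
    {"translation": [0,0,0.02],"spin": 0,"jaw": 0.085},
    {"translation": [0,0,0.02],"spin": 0,"jaw": 0.085},
    {"translation": [0,0,0.02],"spin": 0,"jaw": 0.085},
    {"translation": [0,0,0.02],"spin": 0,"jaw": 0.085}
  ],
  "squeeze": 30
}}

```text
time: 4.93
tool_pos: [576.7, -33.7, 134.1]
tcp_rot: [-180.0, -0.0, 88.1]
ft_force: [0.2, -0.8, -0.1]
finger_gap: 85.0
grip_force: 0.0
```

Request:
{"op": "carry_out", "data": {
  "commands": [
    {"translation": [0,0,0.01],"spin": 0,"jaw": 0.085},
    {"translation": [0,0,0.01],"spin": 0,"jaw": 0.085},
    {"translation": [0,0,0.008],"spin": 0,"jaw": 0.085},
    {"translation": [0,0,0],"spin": 0,"jaw": 0.085},
    {"translation": [0,0,0],"spin": 0,"jaw": 0.085},
    {"translation": [0,0,0],"spin": 0,"jaw": 0.085},
    {"translation": [0,0,0],"spin": 0,"jaw": 0.085},
    {"translation": [0,0,0],"spin": 0,"jaw": 0.085}
  ]
}}

```text
time: 5.6
tool_pos: [577.4, -33.8, 108.4]
tcp_rot: [179.9, 0.0, 88.1]
ft_force: [0.7, 0.3, -0.1]
finger_gap: 85.0
grip_force: 0.0
```

Run:
```python
from h import *
p=r.snapshot("wrist");cv2.imwrite("pics/w1.png",p["pixels"])
```

```text
(no output)
```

View pics/w1.png

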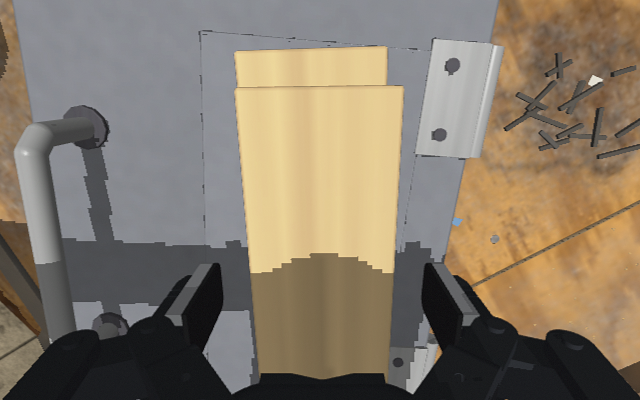

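Both panels sit centred between the fingers (px 235–400), so I'll close and lift a little.

Request:
{"op": "carry_out", "data": {
  "commands": [
    {"translation": [0,0,0.001],"spin": 0,"jaw": 0.05},
    {"translation": [0,0,0],"spin": 0,"jaw": 0.05},
    {"translation": [0,0,0],"spin": 0,"jaw": 0.05},
    {"translation": [0,0,0],"spin": 0,"jaw": 0.05},
    {"translation": [0,0,0],"spin": 0,"jaw": 0.05},
    {"translation": [0,0,0],"spin": 0,"jaw": 0.05},
    {"translation": [0,0,0],"spin": 0,"jaw": 0.05},
    {"translation": [0,0,0],"spin": 0,"jaw": 0.05}
  ],
  "squeeze": 40
}}

```text
time: 6.32
tool_pos: [576.9, -33.7, 106.7]
tcp_rot: [180.0, 0.0, 88.1]
ft_force: [-2.1, 0.1, 5.7]
finger_gap: 59.1
grip_force: 44.2
```

Request:
{"op": "carry_out", "data": {
  "commands": [
    {"translation": [0,0,-0.005],"spin": 0,"jaw": 0.05},
    {"translation": [0,0,-0.005],"spin": 0,"jaw": 0.05},
    {"translation": [0,0,-0.01],"spin": 0,"jaw": 0.05},
    {"translation": [0,0,-0.01],"spin": 0,"jaw": 0.05},
    {"translation": [0,0,-0.01],"spin": 0,"jaw": 0.05},
    {"translation": [0,0,-0.01],"spin": 0,"jaw": 0.05},
    {"translation": [0,0,-0.01],"spin": 0,"jaw": 0.05},
    {"translation": [0,0,0],"spin": 0,"jaw": 0.05}
  ]
}}

```text
time: 6.98
tool_pos: [578.3, -33.9, 169.8]
tcp_rot: [179.7, 0.0, 88.1]
ft_force: [0.1, -0.3, -0.3]
finger_gap: 59.0
grip_force: 43.5
```

Run:
```python
from h import *
p=r.snapshot("scene");q=r.snapshot("wrist")
a=cv2.resize(p["pixels"][100:300,220:460],(480,400),interpolation=2);b=cv2.resize(q["pixels"],(480,300))
cv2.imwrite("pics/l1.png",np.vstack([a,b])[:600])
# tray from top camera: rim z=48, inner floor corners
p=r.snapshot("top");cv2.imwrite("pics/t1.png",p["pixels"])
c=lambda u,v:(150+u/2.5,120+v/2.5)
print("rim back L,R",onz(p,c(135,228),48),onz(p,c(287,233),48),"front L,R (base)",onz(p,c(119,376),24),onz(p,c(278,384),24))
```

```text
rim back L,R [554.1 438.   48. ] [547.1 228.4  48. ] front L,R (base) [354.1 454.5  24. ] [343.5 238.   24. ]
```

View pics/l1.png

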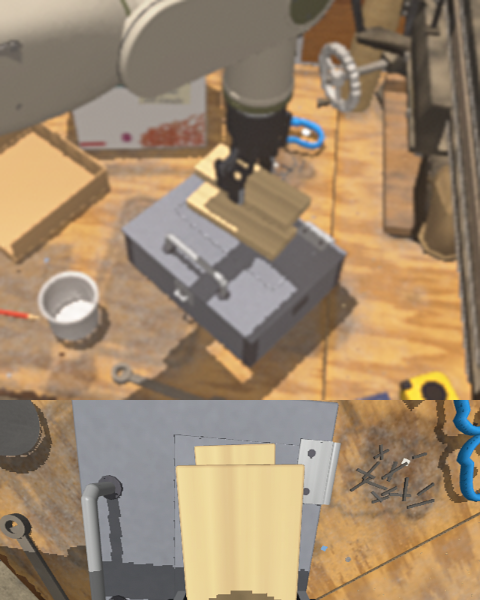

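Only the top panel came up (bright slab under the gripper at about (250,215)), and the low one stays on the lid. I'll carry it over to the tray.

Request:
{"op": "carry_out", "data": {
  "commands": [
    {"translation": [0.012,-0.004,-0.003],"spin": 0,"jaw": 0.05},
    {"translation": [0.023,-0.009,-0.003],"spin": 0,"jaw": 0.05},
    {"translation": [0.025,-0.0095,-0.003],"spin": 0,"jaw": 0.05},
    {"translation": [0.025,-0.0095,-0.003],"spin": 0,"jaw": 0.05},
    {"translation": [0.025,-0.0095,-0.003],"spin": 0,"jaw": 0.05},
    {"translation": [0.025,-0.0095,-0.003],"spin": 0,"jaw": 0.05},
    {"translation": [0.025,-0.0095,-0.003],"spin": 0,"jaw": 0.05},
    {"translation": [0.025,-0.0095,-0.003],"spin": 0,"jaw": 0.05}
  ]
}}

```text
time: 7.8
tool_pos: [511.4, 155.2, 189.7]
tcp_rot: [-179.9, 0.0, 88.1]
ft_force: [0.4, -0.1, -1.6]
finger_gap: 58.7
grip_force: 43.5
```

Request:
{"op": "carry_out", "data": {
  "commands": [
    {"translation": [0.025,-0.0095,-0.002],"spin": 0,"jaw": 0.05},
    {"translation": [0.025,-0.0095,-0.002],"spin": 0,"jaw": 0.05},
    {"translation": [0.025,-0.0095,-0.002],"spin": 0,"jaw": 0.05},
    {"translation": [0.025,-0.0095,0],"spin": 0,"jaw": 0.05},
    {"translation": [0.025,-0.0095,0],"spin": 0,"jaw": 0.05},
    {"translation": [0.025,-0.0095,0],"spin": 0,"jaw": 0.05},
    {"translation": [0.022,-0.008,0],"spin": 0,"jaw": 0.05},
    {"translation": [0.013,-0.005,0],"spin": 0,"jaw": 0.05}
  ]
}}

```text
time: 8.47
tool_pos: [447.0, 343.1, 195.6]
tcp_rot: [-179.9, 0.0, 88.2]
ft_force: [0.0, 1.4, -1.2]
finger_gap: 58.9
grip_force: 43.5
```

Run:
```python
from h import *
s=r.sense();print(s["time"],s["tool_pos"],s["tcp_rot"],s["finger_gap"])
q=r.snapshot("wrist");p=r.snapshot("top")
cv2.imwrite("pics/w2.png",np.vstack([cv2.resize(q["pixels"],(480,300)),cv2.resize(p["pixels"][180:300,170:362],(480,300))]))
for k in r.landmark_of(q,"tray")[:2]: print("tray",k["score"],onz(q,k["xy"],0))
for k in r.landmark_of(p,"tray")[:2]: print("tray",k["score"],onz(p,k["xy"],0))
```

```text
8.4667 [447.00214729 343.07583592 195.58001535] [-1.79912527e+02  1.11578590e-03  8.82151553e+01] 58.94067169479397
tray 0.79 [446.5 348.5   0. ]
tray 0.48 [595.1 -21.7   0. ]
```

View pics/w2.png

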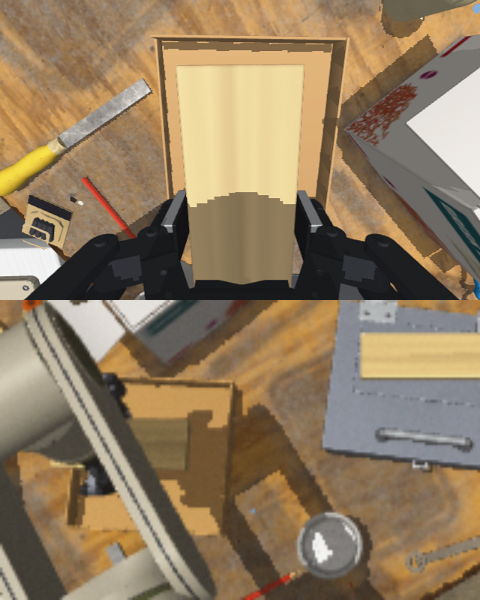

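The panel hangs inside the tray's outline in both views, centred to within a few mm. Lowering.

Request:
{"op": "carry_out", "data": {
  "commands": [
    {"translation": [0.003,0,0.012],"spin": 0,"jaw": 0.05},
    {"translation": [0,0,0.024],"spin": 0,"jaw": 0.05},
    {"translation": [0,0,0.024],"spin": 0,"jaw": 0.05},
    {"translation": [0,0,0.024],"spin": 0,"jaw": 0.05},
    {"translation": [0,0,0.024],"spin": 0,"jaw": 0.05},
    {"translation": [0,0,0.024],"spin": 0,"jaw": 0.05},
    {"translation": [0,0,0.022],"spin": 0,"jaw": 0.05},
    {"translation": [0,0,0.012],"spin": 0,"jaw": 0.05}
  ]
}}

```text
time: 9.33
tool_pos: [447.5, 341.4, 26.2]
tcp_rot: [-179.8, 0.2, 88.0]
ft_force: [-0.1, -0.3, -1.3]
finger_gap: 59.0
grip_force: 43.5
```

Request:
{"op": "carry_out", "data": {
  "commands": [
    {"translation": [0,0,0.006],"spin": 0,"jaw": 0.05},
    {"translation": [0,0,0.006],"spin": 0,"jaw": 0.05},
    {"translation": [0,0,0.004],"spin": 0,"jaw": 0.05},
    {"translation": [0,0,0.002],"spin": 0,"jaw": 0.05},
    {"translation": [0,0,0.002],"spin": 0,"jaw": 0.05},
    {"translation": [0,0,0.002],"spin": 0,"jaw": 0.05},
    {"translation": [0,0,0.002],"spin": 0,"jaw": 0.05},
    {"translation": [0,0,0],"spin": 0,"jaw": 0.05}
  ]
}}

```text
time: 10.0
tool_pos: [449.1, 343.8, 6.3]
tcp_rot: [180.0, -0.0, 88.1]
ft_force: [-0.8, 0.1, -0.6]
finger_gap: 59.2
grip_force: 43.5
```

Request:
{"op": "carry_out", "data": {
  "commands": [
    {"translation": [0,0,0.001],"spin": 0,"jaw": 0.05},
    {"translation": [0,0,0.001],"spin": 0,"jaw": 0.05},
    {"translation": [0,0,0],"spin": 0,"jaw": 0.05},
    {"translation": [0,0,0],"spin": 0,"jaw": 0.05},
    {"translation": [0,0,0],"spin": 0,"jaw": 0.05},
    {"translation": [0,0,0],"spin": 0,"jaw": 0.05},
    {"translation": [0,0,0],"spin": 0,"jaw": 0.05},
    {"translation": [0,0,0],"spin": 0,"jaw": 0.05}
  ]
}}

```text
time: 10.67
tool_pos: [449.1, 343.8, 4.4]
tcp_rot: [180.0, -0.0, 88.1]
ft_force: [0.9, -0.2, -1.1]
finger_gap: 59.0
grip_force: 43.5
```

Request:
{"op": "carry_out", "data": {
  "commands": [
    {"translation": [0,0,0.001],"spin": 0,"jaw": 0.05},
    {"translation": [0,0,0],"spin": 0,"jaw": 0.05},
    {"translation": [0,0,0],"spin": 0,"jaw": 0.075},
    {"translation": [0,0,0],"spin": 0,"jaw": 0.075},
    {"translation": [0,0,0],"spin": 0,"jaw": 0.075},
    {"translation": [0,0,0],"spin": 0,"jaw": 0.075},
    {"translation": [0,0,0],"spin": 0,"jaw": 0.075},
    {"translation": [0,0,0],"spin": 0,"jaw": 0.075}
  ]
}}

```text
time: 11.33
tool_pos: [449.1, 343.8, 3.3]
tcp_rot: [180.0, 0.0, 88.1]
ft_force: [-0.5, 0.5, -0.5]
finger_gap: 75.0
grip_force: 0.0
```

Request:
{"op": "carry_out", "data": {
  "commands": [
    {"translation": [0,0,-0.01],"spin": 0,"jaw": 0.075},
    {"translation": [0,0,-0.02],"spin": 0,"jaw": 0.075},
    {"translation": [0,0,-0.025],"spin": 0,"jaw": 0.075},
    {"translation": [0,0,-0.025],"spin": 0,"jaw": 0.085},
    {"translation": [0,0,-0.03],"spin": 0,"jaw": 0.085},
    {"translation": [0,0,-0.03],"spin": 0,"jaw": 0.085},
    {"translation": [0,0,-0.03],"spin": 0,"jaw": 0.085},
    {"translation": [0,0,-0.02],"spin": 0,"jaw": 0.085}
  ]
}}

```text
time: 12.0
tool_pos: [450.0, 344.3, 197.9]
tcp_rot: [179.8, -0.1, 88.1]
ft_force: [0.6, 0.9, 1.0]
finger_gap: 85.0
grip_force: 0.0
```

Run:
```python
from h import *
s=r.sense();print(s["time"],s["tool_pos"],s["tcp_rot"],s["finger_gap"])
q=r.snapshot("wrist");cv2.imwrite("pics/w3.png",q["pixels"])
for n in("panel_top","panel_low"):
  for d in r.regions_of(q,n)[:1]:
    c=max(cv2.findContours(d["pixels"].astype(np.uint8),0,2)[0],key=cv2.contourArea).reshape(-1,2)
    w=np.array([onz(q,a,21)[:2] for a in c],np.float32);print(n,d["score"],cv2.minAreaRect(w))
for k in r.landmark_of(q,"tray")[:1]: print("tray",k["score"],onz(q,k["xy"],0))
```

```text
12.0 [449.98898088 344.33342512 197.86802493] [ 1.79792188e+02 -1.40040648e-01  8.81102548e+01] 85.0497881210375
panel_top 0.79 ((449.9309387207031, 344.07928466796875), (158.96600341796875, 59.909767150878906), 88.75894927978516)
panel_low 0.48 ((655.1986083984375, 473.55584716796875), (22.29936408996582, 101.5504379272461), 88.1942367553711)
```

View pics/w3.png

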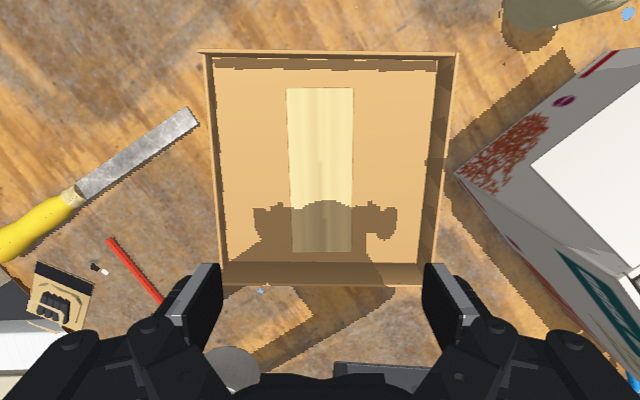

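The panel lies flat mid-tray at px (288–354, 88–252). Returning for the low panel.

Request:
{"op": "carry_out", "data": {
  "commands": [
    {"translation": [-0.0225,0.0085,0],"spin": 0,"jaw": 0.085},
    {"translation": [-0.0225,0.0085,0],"spin": 0,"jaw": 0.085},
    {"translation": [-0.0225,0.0085,0],"spin": 0,"jaw": 0.085},
    {"translation": [-0.0225,0.0085,0],"spin": 0,"jaw": 0.085},
    {"translation": [-0.0225,0.0085,0],"spin": 0,"jaw": 0.085},
    {"translation": [-0.0225,0.0085,0],"spin": 0,"jaw": 0.085},
    {"translation": [-0.0225,0.0085,0],"spin": 0,"jaw": 0.085},
    {"translation": [-0.0225,0.0085,0],"spin": 0,"jaw": 0.085}
  ]
}}

```text
time: 12.87
tool_pos: [510.2, 160.2, 191.4]
tcp_rot: [-179.8, 0.0, 88.1]
ft_force: [0.3, 0.8, 0.7]
finger_gap: 84.8
grip_force: 0.0
```

Request:
{"op": "carry_out", "data": {
  "commands": [
    {"translation": [-0.0275,0.0085,0],"spin": 0,"jaw": 0.085},
    {"translation": [-0.0275,0.0085,0],"spin": 0,"jaw": 0.085},
    {"translation": [-0.0275,0.0085,0],"spin": 0,"jaw": 0.085},
    {"translation": [-0.0275,0.0085,0],"spin": 0,"jaw": 0.085},
    {"translation": [-0.0275,0.0085,0],"spin": 0,"jaw": 0.085},
    {"translation": [-0.0275,0.0085,0.0],"spin": 0,"jaw": 0.085},
    {"translation": [-0.0145,0.0085,0.0],"spin": 0,"jaw": 0.085},
    {"translation": [0,0.0085,0],"spin": 0,"jaw": 0.085}
  ]
}}

```text
time: 13.53
tool_pos: [572.6, -22.9, 191.7]
tcp_rot: [-179.8, 0.0, 87.9]
ft_force: [-0.8, -0.1, 0.1]
finger_gap: 84.6
grip_force: 0.0
```

Run:
```python
from h import *
s=r.sense();print(s["time"],s["tool_pos"],s["tcp_rot"],s["finger_gap"])
q=r.snapshot("wrist");cv2.imwrite("pics/w4.png",q["pixels"])
for n in("panel_low","panel_top"):
  for d in r.regions_of(q,n)[:1]:
    c=max(cv2.findContours(d["pixels"].astype(np.uint8),0,2)[0],key=cv2.contourArea).reshape(-1,2)
    w=np.array([onz(q,a,106)[:2] for a in c],np.float32);print(n,d["score"],cv2.minAreaRect(w))
```

```text
13.5333 [572.60697615 -22.89227303 191.73252   ] [-1.79848944e+02  3.84362359e-02  8.79228576e+01] 84.61892857807601
panel_low 0.9 ((576.2628173828125, -19.29229736328125), (158.7188720703125, 59.43541717529297), 89.85697174072266)
```

Request:
{"op": "carry_out", "data": {
  "commands": [
    {"translation": [0.002,0.003,0.01],"spin": -0.03,"jaw": 0.085},
    {"translation": [0,0,0.018],"spin": 0,"jaw": 0.085},
    {"translation": [0,0,0.02],"spin": 0,"jaw": 0.085},
    {"translation": [0,0,0.02],"spin": 0,"jaw": 0.085},
    {"translation": [0,0,0.016],"spin": 0,"jaw": 0.085},
    {"translation": [0,0,0.008],"spin": 0,"jaw": 0.085},
    {"translation": [0,0,0.005],"spin": 0,"jaw": 0.085},
    {"translation": [0,0,0],"spin": 0,"jaw": 0.085}
  ]
}}

```text
time: 14.35
tool_pos: [575.4, -17.1, 95.3]
tcp_rot: [-179.9, -0.0, 89.9]
ft_force: [0.2, 0.0, -0.2]
finger_gap: 84.7
grip_force: 0.0
```

Request:
{"op": "carry_out", "data": {
  "commands": [
    {"translation": [0,0,0],"spin": 0,"jaw": 0.085},
    {"translation": [0,0,0],"spin": 0,"jaw": 0.085},
    {"translation": [0,0,0],"spin": 0,"jaw": 0.085},
    {"translation": [0,0,0],"spin": 0,"jaw": 0.085},
    {"translation": [0,0,0],"spin": 0,"jaw": 0.085},
    {"translation": [0,0,0],"spin": 0,"jaw": 0.085},
    {"translation": [0,0,0],"spin": 0,"jaw": 0.085},
    {"translation": [0,0,0],"spin": 0,"jaw": 0.085}
  ]
}}

```text
time: 15.02
tool_pos: [576.2, -18.2, 96.3]
tcp_rot: [180.0, 0.0, 89.8]
ft_force: [0.7, 0.2, -0.6]
finger_gap: 84.6
grip_force: 0.0
```

Now down another 5 mm, close and lift.

Request:
{"op": "carry_out", "data": {
  "commands": [
    {"translation": [0,0,0.003],"spin": 0,"jaw": 0.085},
    {"translation": [0,0,0.002],"spin": 0,"jaw": 0.085},
    {"translation": [0,0,0],"spin": 0,"jaw": 0.05},
    {"translation": [0,0,0],"spin": 0,"jaw": 0.05},
    {"translation": [0,0,0],"spin": 0,"jaw": 0.05},
    {"translation": [0,0,0],"spin": 0,"jaw": 0.05},
    {"translation": [0,0,0],"spin": 0,"jaw": 0.05},
    {"translation": [0,0,0],"spin": 0,"jaw": 0.05}
  ],
  "squeeze": 40
}}

```text
time: 15.68
tool_pos: [576.3, -18.1, 91.4]
tcp_rot: [180.0, -0.0, 89.8]
ft_force: [-0.2, 0.0, 1.5]
finger_gap: 58.7
grip_force: 43.6
```

Request:
{"op": "carry_out", "data": {
  "commands": [
    {"translation": [0,0,0],"spin": 0,"jaw": 0.05},
    {"translation": [0,0,-0.005],"spin": 0,"jaw": 0.05},
    {"translation": [0,0,-0.01],"spin": 0,"jaw": 0.05},
    {"translation": [0,0,-0.015],"spin": 0,"jaw": 0.05},
    {"translation": [0,0,-0.02],"spin": 0,"jaw": 0.05},
    {"translation": [0,0,-0.02],"spin": 0,"jaw": 0.05},
    {"translation": [0,0,-0.02],"spin": 0,"jaw": 0.05},
    {"translation": [0,0,-0.01],"spin": 0,"jaw": 0.05}
  ]
}}

```text
time: 16.35
tool_pos: [577.5, -18.3, 195.3]
tcp_rot: [179.7, 0.0, 89.8]
ft_force: [0.1, -0.1, -0.8]
finger_gap: 58.7
grip_force: 43.5
```

Request:
{"op": "carry_out", "data": {
  "commands": [
    {"translation": [0.012,-0.008,0],"spin": 0,"jaw": 0.05},
    {"translation": [0.023,-0.008,0],"spin": 0,"jaw": 0.05},
    {"translation": [0.025,-0.008,0],"spin": 0,"jaw": 0.05},
    {"translation": [0.025,-0.008,0],"spin": 0,"jaw": 0.05},
    {"translation": [0.025,-0.008,0],"spin": 0,"jaw": 0.05},
    {"translation": [0.025,-0.008,0],"spin": 0,"jaw": 0.05},
    {"translation": [0.025,-0.008,0],"spin": 0,"jaw": 0.05},
    {"translation": [0.025,-0.008,0],"spin": 0,"jaw": 0.05}
  ]
}}

```text
time: 17.02
tool_pos: [511.1, 168.5, 190.3]
tcp_rot: [-179.9, 0.0, 89.8]
ft_force: [0.3, -0.0, -0.7]
finger_gap: 59.1
grip_force: 43.5
```

Request:
{"op": "carry_out", "data": {
  "commands": [
    {"translation": [0.025,-0.008,0],"spin": 0,"jaw": 0.05},
    {"translation": [0.025,-0.008,0],"spin": 0,"jaw": 0.05},
    {"translation": [0.025,-0.008,0],"spin": 0,"jaw": 0.05},
    {"translation": [0.025,-0.008,0],"spin": 0,"jaw": 0.05},
    {"translation": [0.025,-0.008,0],"spin": 0,"jaw": 0.05},
    {"translation": [0.022,-0.008,0],"spin": 0,"jaw": 0.05},
    {"translation": [0.018,-0.008,0],"spin": 0,"jaw": 0.05},
    {"translation": [0.011,-0.008,0],"spin": 0.02,"jaw": 0.05}
  ]
}}

```text
time: 17.68
tool_pos: [447.4, 345.1, 190.2]
tcp_rot: [-179.9, 0.0, 88.8]
ft_force: [-0.3, 0.3, -0.6]
finger_gap: 59.0
grip_force: 43.4
```

Request:
{"op": "carry_out", "data": {
  "commands": [
    {"translation": [0,0,0.008],"spin": 0,"jaw": 0.05},
    {"translation": [0,0,0.02],"spin": 0,"jaw": 0.05},
    {"translation": [0,0,0.02],"spin": 0,"jaw": 0.05},
    {"translation": [0,0,0.02],"spin": 0,"jaw": 0.05},
    {"translation": [0,0,0.02],"spin": 0,"jaw": 0.05},
    {"translation": [0,0,0.02],"spin": 0,"jaw": 0.05},
    {"translation": [0,0,0.014],"spin": 0,"jaw": 0.05},
    {"translation": [0,0,0.008],"spin": 0,"jaw": 0.05}
  ]
}}

```text
time: 18.35
tool_pos: [447.2, 341.6, 57.8]
tcp_rot: [-179.8, 0.2, 88.7]
ft_force: [-0.5, -0.2, -1.9]
finger_gap: 58.6
grip_force: 43.4
```

Request:
{"op": "carry_out", "data": {
  "commands": [
    {"translation": [0,0,0],"spin": 0,"jaw": 0.05},
    {"translation": [0,0,0],"spin": 0,"jaw": 0.05},
    {"translation": [0,0,0],"spin": 0,"jaw": 0.05},
    {"translation": [0,0,0],"spin": 0,"jaw": 0.05},
    {"translation": [0,0,0],"spin": 0,"jaw": 0.05},
    {"translation": [0,0,0],"spin": 0,"jaw": 0.05},
    {"translation": [0,0,0],"spin": 0,"jaw": 0.05},
    {"translation": [0,0,0],"spin": 0,"jaw": 0.05}
  ]
}}

```text
time: 19.02
tool_pos: [449.4, 343.4, 61.6]
tcp_rot: [180.0, -0.0, 88.7]
ft_force: [-0.2, 0.9, -0.8]
finger_gap: 58.7
grip_force: 43.4
```

Request:
{"op": "carry_out", "data": {
  "commands": [
    {"translation": [0,0,0.006],"spin": 0,"jaw": 0.05},
    {"translation": [0,0,0.01],"spin": 0,"jaw": 0.05},
    {"translation": [0,0,0.008],"spin": 0,"jaw": 0.05},
    {"translation": [0,0,0.006],"spin": 0,"jaw": 0.05},
    {"translation": [0,0,0.003],"spin": 0,"jaw": 0.05},
    {"translation": [0,0,0.002],"spin": 0,"jaw": 0.05},
    {"translation": [0,0,0],"spin": 0,"jaw": 0.05},
    {"translation": [0,0,0],"spin": 0,"jaw": 0.05}
  ]
}}

```text
time: 19.68
tool_pos: [449.3, 343.3, 26.3]
tcp_rot: [-180.0, -0.0, 88.7]
ft_force: [0.5, 0.6, -0.8]
finger_gap: 58.9
grip_force: 43.4
```

Request:
{"op": "carry_out", "data": {
  "commands": [
    {"translation": [0,0,0.001],"spin": 0,"jaw": 0.05},
    {"translation": [0,0,0.001],"spin": 0,"jaw": 0.05},
    {"translation": [0,0,0],"spin": 0,"jaw": 0.05},
    {"translation": [0,0,0],"spin": 0,"jaw": 0.05},
    {"translation": [0,0,0],"spin": 0,"jaw": 0.05},
    {"translation": [0,0,0],"spin": 0,"jaw": 0.05},
    {"translation": [0,0,0],"spin": 0,"jaw": 0.05},
    {"translation": [0,0,0],"spin": 0,"jaw": 0.05}
  ]
}}

```text
time: 20.35
tool_pos: [449.3, 343.3, 24.4]
tcp_rot: [180.0, -0.0, 88.7]
ft_force: [-0.5, 0.8, -0.8]
finger_gap: 58.6
grip_force: 43.5
```

Request:
{"op": "carry_out", "data": {
  "commands": [
    {"translation": [0,0,0.0],"spin": 0,"jaw": 0.075},
    {"translation": [0,0,0],"spin": 0,"jaw": 0.075},
    {"translation": [0,0,0],"spin": 0,"jaw": 0.075},
    {"translation": [0,0,0],"spin": 0,"jaw": 0.075},
    {"translation": [0,0,0],"spin": 0,"jaw": 0.075},
    {"translation": [0,0,0],"spin": 0,"jaw": 0.075},
    {"translation": [0,0,0],"spin": 0,"jaw": 0.075},
    {"translation": [0,0,0],"spin": 0,"jaw": 0.075}
  ]
}}

```text
time: 21.02
tool_pos: [449.3, 343.2, 24.3]
tcp_rot: [-180.0, 0.0, 88.7]
ft_force: [0.1, 0.2, -0.1]
finger_gap: 75.2
grip_force: 0.0
```

Request:
{"op": "carry_out", "data": {
  "commands": [
    {"translation": [0,0,-0.01],"spin": 0,"jaw": 0.075},
    {"translation": [0,0,-0.02],"spin": 0,"jaw": 0.075},
    {"translation": [0,0,-0.025],"spin": 0,"jaw": 0.075},
    {"translation": [0,0,-0.025],"spin": 0,"jaw": 0.075},
    {"translation": [0,0,-0.03],"spin": 0,"jaw": 0.075},
    {"translation": [0,0,-0.03],"spin": 0,"jaw": 0.075},
    {"translation": [0,0,-0.03],"spin": 0,"jaw": 0.06},
    {"translation": [0,0,-0.02],"spin": 0,"jaw": 0.05}
  ]
}}

```text
time: 21.68
tool_pos: [450.1, 343.8, 218.9]
tcp_rot: [179.8, -0.1, 88.7]
ft_force: [0.9, 0.1, 1.1]
finger_gap: 52.3
grip_force: 0.0
```

Run:
```python
from h import *
s=r.sense();print(s["time"],s["tool_pos"],s["tcp_rot"],s["finger_gap"])
q=r.snapshot("wrist");cv2.imwrite("pics/w5.png",cv2.resize(q["pixels"],(480,300)))
for n,z in(("panel_low",39),("panel_top",21)):
  for d in r.regions_of(q,n)[:1]:
    c=max(cv2.findContours(d["pixels"].astype(np.uint8),0,2)[0],key=cv2.contourArea).reshape(-1,2)
    w=np.array([onz(q,a,z)[:2] for a in c],np.float32);print(n,d["score"],cv2.minAreaRect(w))
```

```text
21.6833 [450.11486929 343.79860671 218.90010806] [ 1.79791833e+02 -1.37066220e-01  8.86846970e+01] 52.2639675175577
panel_low 0.97 ((449.8459167480469, 342.0328369140625), (158.98837280273438, 59.60000228881836), 88.62735748291016)
panel_top 0.59 ((429.4000244140625, 423.2500305175781), (0.8998503684997559, 11.217864036560059), 88.97706604003906)
```

View pics/w5.png

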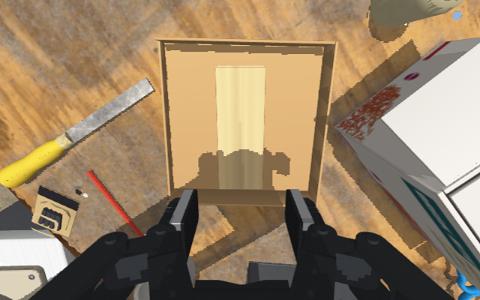

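Both panels are now stacked flat in mid-tray at px (215–266, 66–188). Next I'll hover over the handle and measure the bar.

Request:
{"op": "carry_out", "data": {
  "commands": [
    {"translation": [-0.0229,0.0015,0],"spin": 0,"jaw": 0.05},
    {"translation": [-0.0229,0.0015,0],"spin": 0,"jaw": 0.05},
    {"translation": [-0.0229,0.0015,0],"spin": 0,"jaw": 0.05},
    {"translation": [-0.0229,0.0015,0],"spin": 0,"jaw": 0.05},
    {"translation": [-0.0229,0.0015,0],"spin": 0,"jaw": 0.05},
    {"translation": [-0.0229,0.0015,0],"spin": 0,"jaw": 0.05},
    {"translation": [-0.0229,0.0015,0],"spin": 0,"jaw": 0.05},
    {"translation": [-0.0229,0.0015,0],"spin": 0,"jaw": 0.05}
  ]
}}

```text
time: 22.5
tool_pos: [456.1, 158.6, 213.0]
tcp_rot: [-179.9, 0.0, 88.7]
ft_force: [0.6, -0.3, -0.6]
finger_gap: 50.1
grip_force: 0.0
```

Request:
{"op": "carry_out", "data": {
  "commands": [
    {"translation": [-0.0229,0.0015,0],"spin": 0,"jaw": 0.05},
    {"translation": [-0.0229,0.0015,0],"spin": 0,"jaw": 0.05},
    {"translation": [-0.0229,0.0015,0],"spin": 0,"jaw": 0.05},
    {"translation": [-0.0229,0.0015,0],"spin": 0,"jaw": 0.05},
    {"translation": [-0.0229,0.0015,0],"spin": 0,"jaw": 0.05},
    {"translation": [-0.0229,0.0015,0],"spin": 0,"jaw": 0.05},
    {"translation": [-0.0229,0.0015,0],"spin": 0,"jaw": 0.05},
    {"translation": [-0.0229,0.0015,0],"spin": 0,"jaw": 0.05}
  ]
}}

```text
time: 23.17
tool_pos: [463.9, -24.6, 213.1]
tcp_rot: [-179.9, -0.0, 88.7]
ft_force: [-0.0, -0.1, -0.1]
finger_gap: 49.8
grip_force: 0.0
```

Request:
{"op": "carry_out", "data": {
  "commands": [
    {"translation": [0,0,0],"spin": 0.09,"jaw": 0.05},
    {"translation": [0,0,0],"spin": 0,"jaw": 0.05},
    {"translation": [0,0,0],"spin": 0,"jaw": 0.05},
    {"translation": [0,0,0],"spin": 0,"jaw": 0.05},
    {"translation": [0,0,0],"spin": 0,"jaw": 0.05},
    {"translation": [0,0,0],"spin": 0,"jaw": 0.05},
    {"translation": [0,0,0],"spin": 0,"jaw": 0.05},
    {"translation": [0,0,0],"spin": 0,"jaw": 0.05}
  ]
}}

```text
time: 23.83
tool_pos: [464.9, -23.3, 214.3]
tcp_rot: [180.0, -0.0, 83.6]
ft_force: [-0.3, -0.6, 0.1]
finger_gap: 49.8
grip_force: 0.0
```

Run:
```python
from h import *
s=r.sense();print(s["time"],s["tool_pos"],s["tcp_rot"],s["finger_gap"])
p=r.snapshot("wrist");cv2.imwrite("pics/w6.png",p["pixels"])
np.savez('w6.npz',K=p["K"],extrinsics=p["extrinsics"])
for k,z in dict(lid_handle=122,lid_hinge=80).items():
    for d in r.landmark_of(p,k)[:1]: print(k,round(d["score"],2),np.round(d["xy"],1),onz(p,d["xy"],z))
for d in r.regions_of(p,"lid_handle")[:1]:
    c=max(cv2.findContours(d["pixels"].astype(np.uint8),0,2)[0],key=cv2.contourArea).reshape(-1,2)
    w=np.array([onz(p,q,88)[:2] for q in c],np.float32); print(d["score"],cv2.boxPoints(cv2.minAreaRect(w)).round(0).tolist())
```

```text
23.8333 [464.86308527 -23.26150014 214.31777583] [ 1.79997965e+02 -5.90887783e-04  8.35866837e+01] 49.784497677202765
lid_handle 0.95 [322.7 201.2] [466.4 -21.4 122. ]
lid_hinge 0.64 [534.4 191.8] [640.4 -46.7  80. ]
0.93 [[425.0, -152.0], [629.0, -175.0], [659.0, 89.0], [454.0, 112.0]]
```

View pics/w6.png

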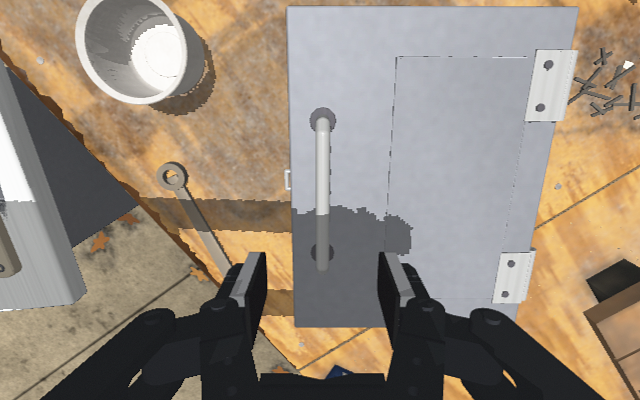

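The bar stands vertical in the picture at u≈322, rows 112–268, midway between the fingers (265 and 378), so yaw and centring are right. Descending, then gripping.

Request:
{"op": "carry_out", "data": {
  "commands": [
    {"translation": [0.002,0.0015,0.01],"spin": 0,"jaw": 0.05},
    {"translation": [0,0,0.02],"spin": 0,"jaw": 0.05},
    {"translation": [0,0,0.02],"spin": 0,"jaw": 0.05},
    {"translation": [0,0,0.02],"spin": 0,"jaw": 0.05},
    {"translation": [0,0,0.02],"spin": 0,"jaw": 0.05},
    {"translation": [0,0,0.01],"spin": 0,"jaw": 0.05},
    {"translation": [0,0,0.005],"spin": 0,"jaw": 0.05},
    {"translation": [0,0,0],"spin": 0,"jaw": 0.05}
  ]
}}

```text
time: 24.7
tool_pos: [465.7, -21.6, 108.0]
tcp_rot: [-179.9, -0.0, 83.5]
ft_force: [-0.7, -0.5, 0.3]
finger_gap: 49.8
grip_force: 0.0
```

Request:
{"op": "carry_out", "data": {
  "commands": [
    {"translation": [0,0,0],"spin": 0,"jaw": 0.02},
    {"translation": [0,0,0],"spin": 0,"jaw": 0.02},
    {"translation": [0,0,0],"spin": 0,"jaw": 0.02},
    {"translation": [0,0,0],"spin": 0,"jaw": 0.02},
    {"translation": [0,0,0],"spin": 0,"jaw": 0.005},
    {"translation": [0,0,0],"spin": 0,"jaw": 0.005},
    {"translation": [0,0,0],"spin": 0,"jaw": 0.005},
    {"translation": [0,0,0],"spin": 0,"jaw": 0.005}
  ],
  "squeeze": 30
}}

```text
time: 25.37
tool_pos: [465.3, -21.7, 110.0]
tcp_rot: [-179.8, 0.0, 83.5]
ft_force: [-11.3, -0.5, 11.5]
finger_gap: 8.7
grip_force: 29.9
```

Request:
{"op": "carry_out", "data": {
  "commands": [
    {"translation": [0,0,0],"spin": 0,"jaw": 0},
    {"translation": [0,0,0],"spin": 0,"jaw": 0},
    {"translation": [0,0,0],"spin": 0,"jaw": 0},
    {"translation": [0,0,0],"spin": 0,"jaw": 0},
    {"translation": [0,0,0],"spin": 0,"jaw": 0},
    {"translation": [0,0,0],"spin": 0,"jaw": 0},
    {"translation": [0,0,0],"spin": 0,"jaw": 0},
    {"translation": [0,0,0],"spin": 0,"jaw": 0}
  ],
  "squeeze": 30
}}

```text
time: 26.03
tool_pos: [465.4, -21.6, 110.0]
tcp_rot: [-179.8, 0.0, 83.5]
ft_force: [-11.0, 0.6, 10.6]
finger_gap: 9.1
grip_force: 29.9
```

Firm grip on the bar (9 mm gap, 30 N). Now I'll follow the hinge arc with the lid, 15° per call.

Request:
{"op": "carry_out", "data": {
  "commands": [
    {"translation": [0,0.001,-0.0057],"spin": 0,"jaw": 0},
    {"translation": [0,0.0017,-0.0057],"spin": 0,"jaw": 0},
    {"translation": [0,0.0017,-0.0057],"spin": 0,"jaw": 0},
    {"translation": [0,0.0017,-0.0057],"spin": 0,"jaw": 0},
    {"translation": [0,0.0025,-0.0054],"spin": 0,"jaw": 0},
    {"translation": [0,0.0025,-0.0054],"spin": 0,"jaw": 0},
    {"translation": [0,0.0025,-0.0055],"spin": 0,"jaw": 0},
    {"translation": [0,0.0025,-0.0055],"spin": 0,"jaw": 0}
  ]
}}

```text
time: 26.7
tool_pos: [481.0, -23.5, 153.7]
tcp_rot: [-179.8, 0.0, 83.5]
ft_force: [-9.3, 0.5, 0.9]
finger_gap: 8.6
grip_force: 29.4
```

Request:
{"op": "carry_out", "data": {
  "commands": [
    {"translation": [0,0.0026,-0.0051],"spin": 0,"jaw": 0},
    {"translation": [0,0.0032,-0.0051],"spin": 0,"jaw": 0},
    {"translation": [0,0.0032,-0.0051],"spin": 0,"jaw": 0},
    {"translation": [0,0.0032,-0.0051],"spin": 0,"jaw": 0},
    {"translation": [0,0.0038,-0.0046],"spin": 0,"jaw": 0},
    {"translation": [0,0.0038,-0.0046],"spin": 0,"jaw": 0},
    {"translation": [0,0.0038,-0.0046],"spin": 0,"jaw": 0},
    {"translation": [0,0.0038,-0.0046],"spin": 0,"jaw": 0}
  ]
}}

```text
time: 27.37
tool_pos: [507.9, -26.6, 193.6]
tcp_rot: [-179.7, 0.0, 83.5]
ft_force: [-15.6, 1.4, 8.8]
finger_gap: 8.5
grip_force: 29.6
```

Request:
{"op": "carry_out", "data": {
  "commands": [
    {"translation": [0,0.0044,-0.0041],"spin": 0,"jaw": 0},
    {"translation": [0,0.0044,-0.0041],"spin": 0,"jaw": 0},
    {"translation": [0,0.0044,-0.0041],"spin": 0,"jaw": 0},
    {"translation": [0,0.0044,-0.0041],"spin": 0,"jaw": 0},
    {"translation": [0,0.0049,-0.0035],"spin": 0,"jaw": 0},
    {"translation": [0,0.0049,-0.0035],"spin": 0,"jaw": 0},
    {"translation": [0,0.0049,-0.0035],"spin": 0,"jaw": 0},
    {"translation": [0,0.0049,-0.0035],"spin": 0,"jaw": 0}
  ]
}}

```text
time: 28.03
tool_pos: [546.9, -31.0, 226.0]
tcp_rot: [179.9, 0.0, 83.5]
ft_force: [-7.6, -0.5, 8.3]
finger_gap: 8.1
grip_force: 30.3
```

Request:
{"op": "carry_out", "data": {
  "commands": [
    {"translation": [0,0.0053,-0.0028],"spin": 0,"jaw": 0},
    {"translation": [0,0.0053,-0.0028],"spin": 0,"jaw": 0},
    {"translation": [0,0.0053,-0.0028],"spin": 0,"jaw": 0},
    {"translation": [0,0.0053,-0.0028],"spin": 0,"jaw": 0},
    {"translation": [0,0.0056,-0.0021],"spin": 0,"jaw": 0},
    {"translation": [0,0.0056,-0.0021],"spin": 0,"jaw": 0},
    {"translation": [0,0.0056,-0.0021],"spin": 0,"jaw": 0},
    {"translation": [0,0.0056,-0.0021],"spin": 0,"jaw": 0}
  ]
}}

```text
time: 28.7
tool_pos: [590.9, -36.1, 244.6]
tcp_rot: [179.9, 0.0, 83.5]
ft_force: [-3.8, -0.7, 4.0]
finger_gap: 8.2
grip_force: 30.8
```

Request:
{"op": "carry_out", "data": {
  "commands": [
    {"translation": [0,0,0],"spin": 0,"jaw": 0},
    {"translation": [0,0,0],"spin": 0,"jaw": 0},
    {"translation": [0,0,0],"spin": 0,"jaw": 0},
    {"translation": [0,0,0],"spin": 0,"jaw": 0},
    {"translation": [0,0,0],"spin": 0,"jaw": 0},
    {"translation": [0,0,0],"spin": 0,"jaw": 0},
    {"translation": [0,0,0],"spin": 0,"jaw": 0},
    {"translation": [0,0,0],"spin": 0,"jaw": 0}
  ]
}}

```text
time: 29.37
tool_pos: [590.6, -36.1, 244.5]
tcp_rot: [179.9, 0.0, 83.5]
ft_force: [-5.1, 0.3, 6.8]
finger_gap: 8.5
grip_force: 31.2
```

Run:
```python
from h import *
s=r.sense();print(s["time"],s["tool_pos"],s["ft_force"],s["finger_gap"],s["grip_force"])
p=r.snapshot("scene");q=r.snapshot("top")
a=cv2.resize(p["pixels"][60:320,150:470],(640,400)) if 0 else cv2.resize(p["pixels"][60:300,150:480],(550,400));b=cv2.resize(q["pixels"][150:300,180:420],(320,200))
c=np.zeros((600,550,3),np.uint8);c[:400]=a;c[400:,:320]=b;cv2.imwrite("pics/end.png",c)
```

```text
29.3667 [590.64953686 -36.05519345 244.4619149 ] [-5.05118637  0.31543149  6.76800595] 8.533106621174623 31.180053055286407
```

View pics/end.png

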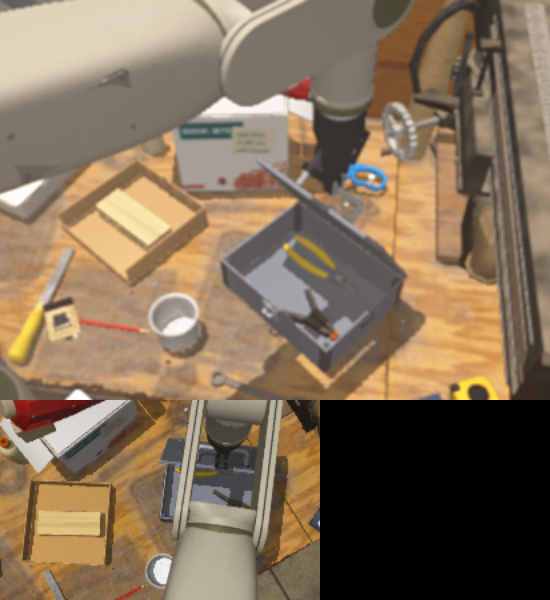

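The lid stands open, held at about 60° (the TCP moved 126 mm towards the hinge and 134 mm up; 60° calls for 125 and 133). Both panels lie in the tray, around px (135,215), and the bar is still gripped. Handing in.

```bash
python3 -c "
from bench import r
print(r.hand_in())"
```

```text
the job is handed in; nothing more can be done
None
```

I handed the job in with both panels stacked flat in the tray and the gripper holding the chest lid at about 60 degrees, reckoned from how far the gripper moved; the hand-in returned no verdict, and nothing came near the glue bottle or tape measure.

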